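# Free the seized plunger from the pump block

## Task

The white plunger is seized in the grey pump block, which only rests in its nest: a straight pull would lift the block too. Work the plunger out by twisting it back and forth while pulling gently, keeping the block down in its nest. Then stand it upright on its foot in the shallow tray without dropping it and let go, leaving the spare plunger and the bushings where they are.

Things in the scene. Friction and masses are not known exactly. Their poses are not given: they have to be found in the camera images.
- plunger_tab (a point): Middle of the flat grip tab of the seized white plastic plunger (140 g) that stands upright in the block. The tab is 60 mm along this frame's x, 14 mm thick along y and 40 mm tall, from 22 mm below this point to 18 mm above it. Below the tab is a round collar, 44 mm in diameter and 12 mm high. z points up the plunger.
- plunger_foot (a point): Centre of the same plunger's flat foot, 114 mm below plunger_tab on its axis, same axes. The round barrel, 32 mm in diameter, runs 80 mm up from the foot to the collar. At the start the foot is 56 to 64 mm below the block's top face.
- bore (a point): Centre of the bore's mouth in the block's top face, 95 mm above the bench while the block is down. The block is grey, 96 x 96 mm, 85 mm high; its upright blind bore is 35 mm in diameter and 80 mm deep.
- seal (a point): Centre of the hidden rubber seal in the bore, lips 6 to 22 mm below the mouth. It grips the barrel with 25 to 50 N in all against whatever way its surface slides: a straight pull lifts the block, a twist takes up to 0.8 Nm. While the barrel turns, the drag against rising is only the grip times rise speed / surface speed, so a few mm per rad may do. It lets go once the foot is past the lips.
- block (a joint): How far the block has risen in its nest, m; 0 is fully down. The nest keeps it from turning or shifting sideways, not from rising. It weighs 8 to 14 N and sinks back when the pull lets up. A rise of more than 10 mm counts as lifted out.
- nest: The fixed aluminium nest, 130 x 130 mm, with a frame 26 mm high round the foot of the block. Origin: centre of its underside on the bench, straight below the bore; its x and y axes run along its sides.
- tray: The shallow aluminium tray, fixed to the bench, 160 x 160 mm, rim 14 mm high and 4 mm thick, floor 4 mm thick, empty. Origin: centre of its underside on the bench; its x and y axes run along its sides.
- spare: A bystander: a second plunger like the first, lying on the bench, its origin on the bench under its middle, foot to its -x, tab to its +x.
- bush_a: A bystander: an aluminium bushing, a ring 60 mm across and 22 mm high, origin at the centre of its underside.
- bush_b: A bystander: the other bushing, alike.
Not all that is in view belongs to the job. Several things have the shape of the nest; the one meant has the colours described above. Of the things that look like the tray, take the one that is farthest to the robot's right at the start.

How it is judged:
By the outcome, as a careful person would: the job done as asked, in the order asked, and still so for the second after the job is handed in, with the robot touching nothing.
It also fails if it takes over 72 s, if anything falls off the work surface, if the arm or the gripper's body presses on something with over 40 N, if the wrist force passes 120 N, or if a joint passes its speed limit or range.

## Robot

A 7-joint arm with a two-finger parallel gripper is mounted at the origin on the work surface. World frame = base frame: x ahead of the robot, y to its left, z up, the work surface at z = 0. Lengths are in m, angles in rad, forces in N, time in s.
With the tool pointing down it reaches from about 0.4 to 0.925 m from the base axis. Payload 4.1 kg.
Tool frame: the origin (TCP) lies midway between the tips of the shut fingers; the grasp point (between the pads) lies 19 mm behind it; z points along the fingers, x is the direction in which the jaws open and shut, and the axes are right-handed (so a half turn about z gives the same grasp; the last joint's range is limited). The gripper opens to 85 mm and grips with 20 to 120 N. Pads are 22 mm wide; open, the fingers measure 114 mm over their backs; the gripper's body (76 mm by 85 mm) begins 54 mm behind the grasp point. The pads swing forward as they close: fully open they stand 13 mm farther back than shut.
Start: joints at [1.009, 0.398, 0.045, 1.537, -0.019, 1.207, -0.051], TCP at [0.29, -0.582, 0.231] pointing down, gripper open.
Joint ranges: [-2.82, 2.82], [-0.49, 2.23], [-1.37, 1.46], [0, 2.46], [-1.36, 4.5], [0.23, 2], [-2.94, 2.94]. Speed limits (rad/s): [2.57, 2.57, 3.14, 3.14, 3.14, 3.14, 3.14].

## Interface

Orientations are given as a rotation vector (axis times angle).
In Python, from workcell import * gives the robot as it stands.
- The arm moves only by the tool move_arm, never from a script. Its arguments are lists of equal length, an entry for each row: "rot": the turn, a rotation vector about the tool's x, y, z in rad, a list of three; "translation": the shift along the tool's x, y, z in cm, a list of three; "grip": the closure, from 0 (fully open) to 1 (shut). In form: {"rot": [[ax, ay, az], ...], "translation": [[x, y, z], ...], "grip": [grip, ...]}. A call has 1 to 8 rows; each row shifts and turns the commanded pose from where the row before left it, along the tool's axes as they then stand; what a row does not reach is not made up. A row lasts 1/10 s, in which the tool goes at most 50 mm and 8.59 degrees, less where a joint would pass 70% of its speed; a pose out of reach is approached as far as the arm can. A call is refused whole if a number of a shift passes 5 or a number of a turn 0.15, either way. A call with a gripper value outside its range is refused whole. The fingers move at their own pace and stop on an object; "grip_force" is the grip in N (left out, the last holds). Time passes only in rows, so rows that do not move let the fingers close. It gives the time, the measured TCP pose, the force and the opening at its end, in the units of the state.
- get_state(): the state, without advancing time (a new reading comes with each control period).
- capture(name): name is "scene" or "top" or "wrist"; returns the picture (400x640x3 uint8, red, green, blue); there is no depth.
- camera_params(name): a dict with "fov_y" (degrees; the focal length in pixels is half the picture's height over the tangent of half this angle, whatever the lens; pixels are square), "cx", "cy" (the principal point, pixels), "pose" (4x4, takes a point from camera to world coordinates). Camera axes: x right, y down, z forward; pixel columns grow to the right and rows downward; lengths in m; the calibration is good to about 2 mm. A picture is of the moment at which its call begins: read the wrist's pose just before it. camera_params takes no time and is no camera call; for the wrist camera it gives the pose at the moment of the call.
- hand_in(): hands the job in, once; it reports no verdict.
Trained networks look in the newest picture that a camera, given by its name, has taken for a name from the list of things; names that differ only in an ending like _2 or _b are one class to them, and where a whole thing is asked for, a point or a joint stands for the part that bears it (a point fixed in the world has none). Each returns a list of dicts, best first, with "score" (0 to 1); they miss things now and then, are a little off and sometimes report something else, mostly with a low value. They report only what shows in the picture. A call takes as long as a camera call. They do not tell look-alikes from the thing itself.
- silhouettes(camera, query): "mask" (400x640 bool, what is visible of it) and "point" ([column, row] in pixels, amid what is visible of it).
The state is a dict: "clock": time; "joint_pos": joint angles; "joint_velocities": joint speeds; "joint_efforts": joint torques, N m; "ee_pos": TCP position; "ee_rot": TCP orientation; "wrist_force": force on the tool from outside, world axes, zero at the start; "torque": the same for the moment, N m; "gripper_width": finger opening in m.
Only numpy, scipy, OpenCV 4.12 (cv2) and the standard library are available. Lean on these libraries where they do the work, as an engineer would, in place of code of your own. Each camera call takes 0.05 s, during which the arm holds its last target. There are 200 camera calls.

## Working session

There is one attempt and no reset: what is moved stays moved. The work goes in short steps, Python scripts to look and compute and a tool call to move; the robot and the scene stay as the last step left them, time stands still between calls to the robot, and variables do not carry over. Pictures are saved under pics/ and viewed, about 8 in all and at most 12, crops included, and the job is handed in when it is done.

Besides the shell and the picture viewer there is one more tool, called after "Emit:" as name(argument=value, ...) on one line, values as JSON. move_arm: Moves the arm, as the interface text tells. Its arguments: {"type":"object","properties":{"rot":{"type":"array","items":{"type":"array","items":{"type":"number"}}},"translation":{"type":"array","items":{"type":"array","items":{"type":"number"}}},"grip":{"type":"array","items":{"type":"number"}},"grip_force":{"type":"number"}},"required":["rot","translation","grip"]}

```bash
ls; mkdir -p pics; python3 - <<'E'
from workcell import *
import cv2,numpy as np
s=get_state();print(s)
for n in("scene","top"):
    p=camera_params(n);print(n,p)
    cv2.imwrite(f"pics/{n}0.png",capture(n)[:,:,::-1])
    for q in("plunger_tab","block","nest","tray","spare","bush_a"):
        print(n,q,[(round(d["score"],2),np.round(d["point"]),int(d["mask"].sum())) for d in silhouettes(n,q)])
E
```

```text
pics
{'clock': 0.0, 'joint_pos': array([ 1.0090009 ,  0.39918024,  0.04505161,  1.53787366, -0.01871533,
        1.20691609, -0.05069363]), 'joint_velocities': array([ 0.00120054, -0.00155046,  0.00058357, -0.00127373,  0.00045306,
        0.00046313,  0.00093677]), 'joint_efforts': array([-9.40325799e-05, -4.75128937e+01,  1.36475924e+00, -2.54219466e+01,
        1.16050444e-02,  9.33231931e-03,  4.45642797e-06]), 'ee_pos': array([ 0.28992275, -0.58104819,  0.23027425]), 'ee_rot': array([-2.67099232,  1.6521586 ,  0.00271101]), 'wrist_force': array([ 0.24262228, -0.04760308, -0.16954538]), 'torque': array([ 0.01814415, -0.01376284,  0.02904746]), 'gripper_width': 0.08580355810749579}
scene {'fov_y': 52.662582439397084, 'cx': 326.1745745642974, 'cy': 200.23589906004622, 'pose': array([[ 0.4123725 ,  0.6958876 , -0.58795355,  1.13126887],
       [ 0.91082909, -0.30188133,  0.28152802, -0.18825065],
       [ 0.01841966, -0.65161961, -0.75832223,  0.82328446],
       [ 0.        ,  0.        ,  0.        ,  1.        ]])}
scene plunger_tab []
scene block [(0.76, array([360., 203.]), 181
[... 559 characters left out ...]
 [-0.99978486, -0.00611768, -0.01981945,  0.09341663],
       [ 0.02042357, -0.12352234, -0.9921316 ,  1.03159012],
       [ 0.        ,  0.        ,  0.        ,  1.        ]])}
top plunger_tab [(0.76, array([258., 206.]), 559)]
top block [(0.94, array([267., 220.]), 2196), (0.89, array([258., 325.]), 2874), (0.66, array([160., 202.]), 3267)]
top nest [(0.79, array([261., 322.]), 4305), (0.68, array([163., 205.]), 4476), (0.59, array([271., 219.]), 3430)]
top tray [(0.73, array([265., 114.]), 5543), (0.67, array([444., 232.]), 6008)]
top spare [(0.57, array([355., 230.]), 1304)]
top bush_a [(0.9, array([347., 306.]), 376), (0.68, array([342., 181.]), 361), (0.51, array([271., 218.]), 3325)]
```

View pics/scene0.png

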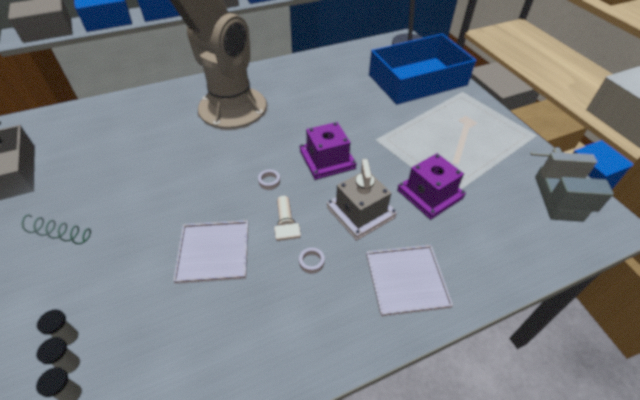

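View pics/top0.png

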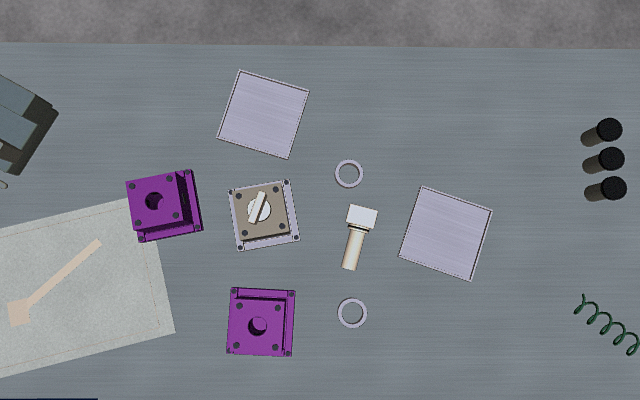

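The scene view shows the grey block with the white plunger at (362,195), between two purple decoys. The trays are at (212,255) and (407,281). In the top view the block is at (264,214) and the plunger tab at (258,207). The right-hand (-y) tray there is at (444,232), and the spare is at (358,236).

```bash
cat > h.py <<'E'
from workcell import *
import cv2,numpy as np
from scipy.spatial.transform import Rotation as R
def ray(n,uv,z,P=None):
    p=P or camera_params(n);f=200/np.tan(np.radians(p["fov_y"])/2);T=p["pose"]
    uv=np.atleast_2d(uv).astype(float)
    d=np.c_[(uv[:,0]-p["cx"])/f,(uv[:,1]-p["cy"])/f,np.ones(len(uv))]@T[:3,:3].T
    return (T[:3,3]+d*((z-T[2,3])/d[:,2])[:,None])[:,:2]
def proj(n,X,P=None):
    p=P or camera_params(n);f=200/np.tan(np.radians(p["fov_y"])/2);T=p["pose"]
    c=(np.atleast_2d(X)-T[:3,3])@T[:3,:3]
    return c[:,:2]/c[:,2:]*f+[p["cx"],p["cy"]]
def rect(n,mask,z,P=None):
    v,u=np.nonzero(mask);w=ray(n,np.c_[u,v],z,P)
    return cv2.minAreaRect((w*1000).astype(np.float32))
E
python3 - <<'E'
from h import *
capture("top")
for q,z in(("plunger_tab",.167),("nest",.02),("tray",.014),("spare",.02),("bush_a",.022)):
    for d in silhouettes("top",q):
        print(q,round(d["score"],2),np.round(d["point"]),rect("top",d["mask"],z))
# manual: nest corners in top view, z .026
c=ray("top",[[229,189],[291,178],[301,241],[240,252]],.024);print(c,c.mean(0))
t=ray("top",[[250,221],[256,223],[270,194],[263,190]],.167);print(t,t.mean(0),np.degrees(np.arctan2(*(t[2]+t[3]-t[0]-t[1])[::-1])))
b=ray("top",[[420,185],[493,209],[472,282],[397,257]],.012);print(b,b.mean(0))
c=ray("scene",[[329,207],[362,234],[396,213]],.024);print(c)
E
```

```text
plunger_tab 0.9 [257. 208.] ((567.4256591796875, 179.6396026611328), (58.81212615966797, 38.897911071777344), 0.8915045261383057)
nest 0.84 [268. 220.] ((569.326416015625, 183.5568389892578), (131.3444366455078, 132.41717529296875), 10.878464698791504)
nest 0.78 [260. 322.] ((353.3200378417969, 184.67149353027344), (132.87144470214844, 136.686279296875), 85.8100814819336)
nest 0.75 [163. 204.] ((586.943115234375, 388.29736328125), (133.41477966308594, 141.2425079345703), 12.055505752563477)
tray 0.71 [447. 232.] ((533.994384765625, -196.31857299804688), (164.85980224609375, 162.2402801513672), 71.38096618652344)
tray 0.66 [261. 114.] ((784.7981567382812, 188.26943969726562), (163.70346069335938, 168.33421325683594), 73.88773345947266)
spare 0.61 [355. 229.] ((524.0385131835938, -8.307075500488281), (60.98798370361328, 136.142578125), 75.82029724121094)
bush_a 0.71 [355. 166.] ((656.3312377929688, 6.390537261962891), (56.696144104003906, 60.71770095825195), 27.049196243286133)
bush_a 0.63 [364. 317.] ((371.3568420410156, 0.35107994079589844), (57.558406829833984, 56.85508728027344), 0.062472254037857056)
[[0.62200542 0.25459072]
 [0.64605885 0.12642977]
 [0.51510987 0.10461619]
 [0.49213028 0.22889121]] [0.56882611 0.17863197]
[[0.54320513 0.19330329]
 [0.53972082 0.18266693]
 [0.59158938 0.15878788]
 [0.59870166 0.17134033]] [0.56830425 0.17652461] -23.1211834666371
[[ 0.63513449 -0.14611507]
 [ 0.58492905 -0.29969476]
 [ 0.43260201 -0.24962953]
 [ 0.48343242 -0.09472144]] [ 0.53402449 -0.1975402 ]
[[0.53534179 0.10569313]
 [0.64522008 0.14387823]
 [0.62152012 0.25416401]]
```

Emit:
move_arm(rot=[[0, 0, 0], [0, 0, 0], [0, 0, 0], [0, 0, 0], [0, 0, 0], [0, 0, 0], [0, 0, 0], [0, 0, 0]], translation=[[-3.08, -3.27, -0.6], [-3.08, -3.27, -0.6], [-3.08, -3.27, -0.6], [-3.08, -3.27, -0.6], [-3.08, -3.27, -0.6], [-3.08, -3.27, -0.6], [-3.08, -3.27, -0.6], [-3.08, -3.27, -0.6]], grip=[0, 0, 0, 0, 0, 0, 0, 0], grip_force=120)

```text
clock: 1.8
ee_pos: [0.4147, -0.2426, 0.2799]
ee_rot: [2.672, -1.653, 0.002]
wrist_force: [1.5, -1.1, 0.3]
gripper_width: 0.0854
```

Emit:
move_arm(rot=[[0, 0, 0], [0, 0, 0], [0, 0, 0], [0, 0, 0], [0, 0, 0], [0, 0, 0], [0, 0, 0], [0, 0, 0]], translation=[[-3.08, -3.27, 0], [-3.08, -3.27, 0], [-3.08, -3.27, 0], [-3.08, -3.27, 0], [-3.08, -3.27, 0], [-3.08, -3.27, 0], [-3.08, -3.27, 0], [-3.08, -3.27, 0]], grip=[0, 0, 0, 0, 0, 0, 0, 0])

```text
clock: 2.6
ee_pos: [0.5388, 0.0945, 0.2796]
ee_rot: [-2.671, 1.653, -0.001]
wrist_force: [0.4, -0.0, 0.2]
gripper_width: 0.0852
```

Emit:
move_arm(rot=[[0, 0, 0], [0, 0, 0], [0, 0, -0.14], [0, 0, -0.14], [0, 0, -0.14], [0, 0, -0.14], [0, 0, -0.14], [0, 0, -0.14]], translation=[[-3.08, -3.27, 0], [-3.08, -3.27, 0], [0, 0, 0], [0, 0, 0], [0, 0, 0], [0, 0, 0], [0, 0, 0], [0, 0, 0]], grip=[0, 0, 0, 0, 0, 0, 0, 0])

```text
clock: 3.4
ee_pos: [0.5694, 0.1771, 0.2793]
ee_rot: [3.114, -0.411, 0.0]
wrist_force: [-0.5, 0.2, -0.2]
gripper_width: 0.0857
```

Emit:
move_arm(rot=[[0, 0, -0.14], [0, 0, -0.14], [0, 0, -0.14], [0, 0, -0.14], [0, 0, -0.14], [0, 0, -0.14], [0, 0, -0.14], [0, 0, -0.14]], translation=[[0, 0, 0], [0, 0, 0], [0, 0, 0], [0, 0, 0], [0, 0, 0], [0, 0, 0], [0, 0, 0], [0, 0, 0]], grip=[0, 0, 0, 0, 0, 0, 0, 0])

```text
clock: 4.2
ee_pos: [0.5694, 0.177, 0.2793]
ee_rot: [2.857, 1.306, 0.0]
wrist_force: [1.2, -0.2, 0.2]
gripper_width: 0.0853
```

```bash
python3 - <<'E'
from h import *
s=get_state();P=camera_params("wrist");im=capture("wrist");cv2.imwrite("pics/w1.png",im[:,:,::-1])
print(s["clock"],s["joint_pos"],s["ee_pos"],R.from_rotvec(s["ee_rot"]).as_matrix());print(P)
for q in("plunger_tab","nest","block"):
  for d in silhouettes("wrist",q): print(q,round(d["score"],2),np.round(d["point"]),rect("wrist",d["mask"],{"plunger_tab":.167,"nest":.02,"block":.095}[q],P))
E
```

```text
4.2 [ 0.28554565  0.36785978 -0.86288158  1.58729048  0.28640239  1.31893422
  0.24122733] [0.56942991 0.17702924 0.27933013] [[ 6.54368133e-01  7.56176098e-01  2.35160694e-04]
 [ 7.56176129e-01 -6.54368061e-01 -3.19886359e-04]
 [-8.80087711e-05  3.87146342e-04 -9.99999921e-01]]
{'fov_y': 70.55669905837193, 'cx': 317.7228132960281, 'cy': 197.533705637357, 'pose': array([[ 6.55443060e-01,  7.17978014e-01,  2.34311685e-01,
         5.09397384e-01],
       [ 7.55244502e-01, -6.22948732e-01, -2.03815160e-01,
         2.29385067e-01],
       [-3.70637103e-04,  3.10551844e-01, -9.50556371e-01,
         4.21950905e-01],
       [ 0.00000000e+00,  0.00000000e+00,  0.00000000e+00,
         1.00000000e+00]])}
plunger_tab 0.56 [324. 181.] ((565.2168579101562, 183.7969512939453), (37.67013168334961, 60.62118148803711), 43.369041442871094)
nest 0.92 [318. 155.] ((571.44140625, 179.06564331054688), (137.7734832763672, 138.88177490234375), 10.981180191040039)
nest 0.86 [206.  38.] ((339.3613586425781, 182.77700805664062), (136.5648956298828, 162.70962524414062), 86.98869323730469)
nest 0.62 [457.  66.] ((593.6633911132812, 398.6909484863281), (152.96255493164062, 160.8598175048828), 11.817000389099121)
block 0.81 [198.  35.] ((379.8121032714844, 169.84701538085938), (145.28636169433594, 80.40397644042969), 49.040306091308594)
block 0.74 [321. 155.] ((568.1416015625, 183.48513793945312), (97.0532455444336, 98.0964126586914), 10.621805191040039)
block 0.74 [467.  63.] ((583.2130737304688, 375.22003173828125), (109.3897705078125, 115.29684448242188), 11.839487075805664)
```

View pics/w1.png

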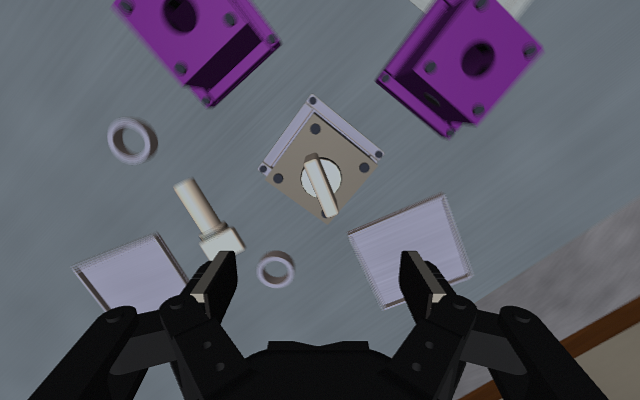

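The wrist view shows the grey block's top centred near (320,168), with the tab running from (310,155) to (331,216). I'll enlarge that area to measure the tab and bore axis.

```bash
python3 - <<'E'
import cv2
im=cv2.imread("pics/w1.png")[85:235,245:395]
cv2.imwrite("pics/w1c.png",cv2.resize(im,None,fx=4,fy=4,interpolation=cv2.INTER_CUBIC))
E
```

```text
(no output)
```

View pics/w1c.png

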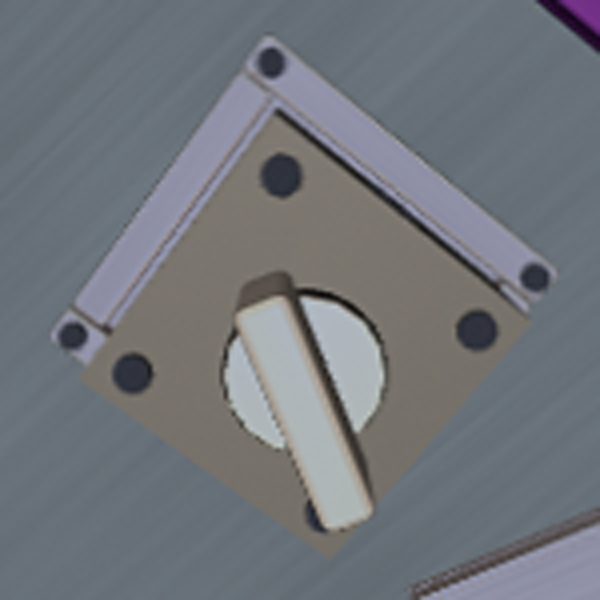

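```bash
python3 - <<'E'
from h import *
P=camera_params("wrist")
g=lambda a,z:ray("wrist",np.array(a)/4+[245,85],z,P)
b=g([(278,108),(530,312),(330,556),(82,378)],.095);print(b,b.mean(0),np.linalg.norm(np.roll(b,1,0)-b,axis=1))
for z in(.163,.167,.171):
  t=g([(240,312),(283,295),(372,516),(326,530)],z);v=t[2]+t[3]-t[0]-t[1];print(z,t.mean(0),np.linalg.norm(v)/2,np.degrees(np.arctan2(v[1],v[0])))
for z in(.123,.127,.131): c=g([(304,370),(222,370),(386,370)],z);print(z,c,np.linalg.norm(c[1]-c[2]))
E
```

```text
[[0.51274522 0.22242822]
 [0.60419605 0.2397102 ]
 [0.62407413 0.14524366]
 [0.53163817 0.12748015]] [0.56816339 0.18371556] [0.0968095  0.09306945 0.09653531 0.0941273 ]
0.163 [0.56933814 0.18223656] 0.05843219018570222 -20.292476342150596
0.167 [0.56841937 0.18297278] 0.05752941333205758 -20.292476342150533
0.171 [0.56750059 0.18370901] 0.056626636478412797 -20.292476342150582
0.123 [[0.56811303 0.18306131]
 [0.55336341 0.16635545]
 [0.58286183 0.19976624]] 0.04456947004751653
0.127 [[0.5673336  0.18368798]
 [0.55278137 0.16720568]
 [0.58188502 0.20016936]] 0.043973023107727736
0.131 [[0.56655417 0.18431464]
 [0.55219933 0.16805591]
 [0.58090822 0.20057247]] 0.04337657616793879
```

Emit:
move_arm(rot=[[0, 0, 0], [0, 0, -0.11], [0, 0, -0.11], [0, 0, -0.12], [0, 0, 0]], translation=[[0.31, -0.4, 1.9], [0, 0, 2], [0, 0, 2], [0, 0, 2], [0, 0, 0]], grip=[0, 0, 0, 0, 0])

```text
clock: 4.9
ee_pos: [0.5667, 0.181, 0.1975]
ee_rot: [-2.601, -1.76, 0.009]
wrist_force: [-0.8, -0.6, 0.2]
gripper_width: 0.0858
```

```bash
python3 - <<'E'
from h import *
s=get_state();P=camera_params("wrist");im=capture("wrist")
print(s["joint_pos"],s["ee_pos"],R.from_rotvec(s["ee_rot"]).as_matrix()[:,0])
u,v=proj("wrist",[[.5685,.182,.13]],P)[0].astype(int);x0,y0=u-75,min(v-75,250);print(x0,y0)
cv2.imwrite("pics/w2.png",cv2.resize(im[y0:y0+150,x0:x0+150,::-1],None,fx=4,fy=4,interpolation=cv2.INTER_CUBIC))
import pickle;pickle.dump((P,x0,y0),open("w2.pkl","wb"))
E
```

```text
[ 0.29979536  0.4558978  -0.9048434   1.69084101  0.38105052  1.18891912
  0.48761727] [0.56669338 0.18096242 0.19746376] [ 0.37165409  0.92836369 -0.0037542 ]
244 137
```

View pics/w2.png

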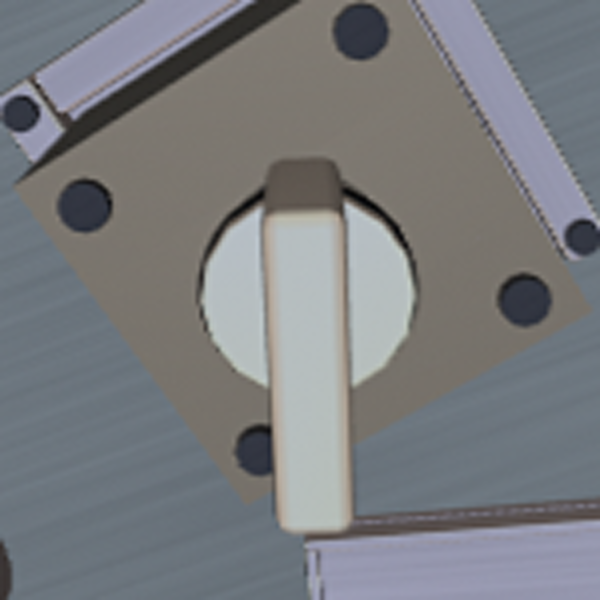

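The close view shows the tab upright in the picture, with its top running from (304,210) to (317,531) in the crop. The collar is centred near (308,295).

```bash
python3 - <<'E'
from h import *
import pickle;P,x0,y0=pickle.load(open("w2.pkl","rb"))
g=lambda a,z:ray("wrist",np.array(a)/4+[x0,y0],z,P)
for z in(.163,.167,.171):
  t=g([(264,211),(343,209),(354,530),(279,532)],z);v=t[2]+t[3]-t[0]-t[1];print(z,t.mean(0),np.linalg.norm(v)/2,np.degrees(np.arctan2(v[1],v[0])))
for z in(.123,.127,.131): c=g([(308,292),(199,294),(417,294)],z);print(z,c[0],(c[1]+c[2])/2,np.linalg.norm(c[1]-c[2]))
h=g([(360,31),(84,206),(525,299),(262,449)],.095);print(h,h.mean(0))
E
```

```text
0.163 [0.57012541 0.18238855] 0.06005953553006207 -19.539324131513624
0.167 [0.56840276 0.18303241] 0.05870579412104236 -19.539324131513624
0.171 [0.56668011 0.18367626] 0.057352052712022594 -19.539324131513634
0.123 [0.56926019 0.18263035] [0.56966311 0.18246115] 0.044694795758173235
0.127 [0.56787032 0.18315132] [0.56826583 0.18298523] 0.04387268022080777
0.131 [0.56648045 0.1836723 ] [0.56686855 0.18350932] 0.04305056468344231
[[0.52757249 0.21147721]
 [0.54095028 0.13966999]
 [0.59927651 0.22499698]
 [0.61251042 0.15365022]] [0.57007743 0.1824486 ]
```

Emit:
move_arm(rot=[[0, 0, -0.04], [0, 0, 0], [0, 0, 0], [0, 0, 0], [0, 0, 0]], translation=[[0.25, 0.13, 0.0], [0, 0, 2.1], [0, 0, 2.1], [0, 0, 2.1], [0, 0, 0]], grip=[0, 0, 0, 0, 0])

```text
clock: 5.45
ee_pos: [0.5696, 0.1832, 0.136]
ee_rot: [-2.567, -1.811, 0.005]
wrist_force: [-0.4, 0.0, -0.9]
gripper_width: 0.085
```

Emit:
move_arm(rot=[[0, 0, 0], [0, 0, 0], [0, 0, 0], [0, 0, 0], [0, 0, 0], [0, 0, 0], [0, 0, 0], [0, 0, 0]], translation=[[0, 0, 0], [0, 0, 0], [0, 0, 0], [0, 0, 0], [0, 0, 0], [0, 0, 0], [0, 0, 0], [0, 0, 0]], grip=[1, 1, 1, 1, 1, 1, 1, 1], grip_force=120)

```text
clock: 6.25
ee_pos: [0.5705, 0.1829, 0.1379]
ee_rot: [2.563, 1.813, -0.003]
wrist_force: [-2.7, -3.6, 5.6]
gripper_width: 0.0125
```

```bash
python3 - <<'E'
from h import *
s=get_state();print(s, R.from_rotvec(s["ee_rot"]).as_matrix())
E
```

```text
{'clock': 6.25, 'joint_pos': array([ 0.27071005,  0.5236745 , -0.87713544,  1.74518928,  0.45101817,
        1.0889287 ,  0.47490481]), 'joint_velocities': array([ 0.00106243,  0.0006891 ,  0.00083542, -0.00033923,  0.00044255,
        0.00084243,  0.00079669]), 'joint_efforts': array([ -1.4952505 , -39.92390513, -10.13294667, -21.23241663,
        -0.30829897,  -1.30952429,  -0.06006036]), 'ee_pos': array([0.57049195, 0.18286345, 0.13786346]), 'ee_rot': array([ 2.56332571,  1.81325862, -0.00264123]), 'wrist_force': array([-2.74554915, -3.64542897,  5.62802525]), 'torque': array([-0.78140058,  0.50217101,  0.04900996]), 'gripper_width': 0.012495781137817356} [[ 3.32982960e-01  9.42932776e-01 -3.57399445e-04]
 [ 9.42929816e-01 -3.32982827e-01 -2.40799141e-03]
 [-2.38958190e-03  4.64817513e-04 -9.99997037e-01]]
```

Emit:
move_arm(rot=[[0, 0, 0.15], [0, 0, 0.15], [0, 0, 0.15], [0, 0, 0.15], [0, 0, 0.15], [0, 0, 0.15], [0, 0, 0.15], [0, 0, 0.15]], translation=[[0, 0, 0], [0, 0, -0.02], [0, 0, -0.03], [0, 0, -0.03], [0, 0, -0.03], [0, 0, -0.03], [0, 0, -0.03], [0, 0, -0.03]], grip=[1, 1, 1, 1, 1, 1, 1, 1])

```text
clock: 7.05
ee_pos: [0.5691, 0.1819, 0.1377]
ee_rot: [3.137, 0.042, -0.006]
wrist_force: [-1.4, -3.5, -3.3]
gripper_width: 0.0123
```

```bash
cat > st.py <<'E'
from h import *
s=get_state();m=R.from_rotvec(s["ee_rot"]).as_matrix()
print(s["clock"],"j",np.round(s["joint_pos"],2),"p",np.round(s["ee_pos"],4),"yaw",round(np.degrees(np.arctan2(m[1,0],m[0,0])),1),"zax",np.round(m[:,2],3),"F",np.round(s["wrist_force"],1),"T",np.round(s["torque"],2),round(s["gripper_width"],4))
E
python3 st.py
```

```text
7.05 j [ 0.09  0.45 -0.61  1.75  0.3   1.04 -0.6 ] p [0.5691 0.1819 0.1377] yaw 1.5 zax [-0.003 -0.004 -1.   ] F [-1.4 -3.5 -3.3] T [-0.78  0.21  0.36] 0.0123
```

Emit:
move_arm(rot=[[0, 0, 0.15], [0, 0, 0.15], [0, 0, 0.15], [0, 0, 0.15], [0, 0, 0.15], [0, 0, 0.15], [0, 0, 0.15], [0, 0, 0.15]], translation=[[0, 0, -0.05], [0, 0, -0.05], [0, 0, -0.05], [0, 0, -0.05], [0, 0, -0.05], [0, 0, -0.05], [0, 0, -0.03], [0, 0, 0]], grip=[1, 1, 1, 1, 1, 1, 1, 1])

```text
clock: 7.85
ee_pos: [0.5678, 0.1824, 0.1403]
ee_rot: [2.612, -1.734, -0.005]
wrist_force: [-2.7, -1.2, -3.2]
gripper_width: 0.0121
```

```bash
python3 st.py
```

```text
7.85 j [-0.1   0.41 -0.37  1.75  0.17  1.02 -1.7 ] p [0.5678 0.1824 0.1403] yaw -67.2 zax [-0.006 -0.004 -1.   ] F [-2.7 -1.2 -3.2] T [-0.62  0.6   0.39] 0.0121
```

Emit:
move_arm(rot=[[0, 0, -0.15], [0, 0, -0.15], [0, 0, -0.15], [0, 0, -0.15], [0, 0, -0.15], [0, 0, -0.15], [0, 0, -0.15], [0, 0, -0.15]], translation=[[0, 0, 0], [0, 0, 0], [0, 0, -0.03], [0, 0, -0.05], [0, 0, -0.05], [0, 0, -0.05], [0, 0, -0.05], [0, 0, -0.05]], grip=[1, 1, 1, 1, 1, 1, 1, 1])

```text
clock: 8.65
ee_pos: [0.5694, 0.1817, 0.1431]
ee_rot: [3.138, 0.056, -0.006]
wrist_force: [1.1, -1.7, -7.3]
gripper_width: 0.012
```

```bash
python3 st.py
```

```text
8.65 j [ 0.09  0.44 -0.61  1.75  0.29  1.05 -0.59] p [0.5694 0.1817 0.1431] yaw 2.0 zax [-0.004 -0.003 -1.   ] F [ 1.1 -1.7 -7.3] T [-0.66 -0.23 -0.4 ] 0.012
```

Emit:
move_arm(rot=[[0, 0, -0.15], [0, 0, -0.15], [0, 0, -0.15], [0, 0, -0.15], [0, 0, -0.15], [0, 0, -0.15], [0, 0, -0.15], [0, 0, -0.15]], translation=[[0, 0, -0.05], [0, 0, -0.05], [0, 0, -0.05], [0, 0, -0.05], [0, 0, -0.05], [0, 0, -0.05], [0, 0, -0.03], [0, 0, 0]], grip=[1, 1, 1, 1, 1, 1, 1, 1])

```text
clock: 9.45
ee_pos: [0.5702, 0.1827, 0.1471]
ee_rot: [-2.561, -1.82, 0.003]
wrist_force: [2.4, -1.0, -5.0]
gripper_width: 0.0122
```

Emit:
move_arm(rot=[[0, 0, 0.15], [0, 0, 0.15], [0, 0, 0.15], [0, 0, 0.15], [0, 0, 0.15], [0, 0, 0.15], [0, 0, 0.15], [0, 0, 0.15]], translation=[[0, 0, 0], [0, 0, 0], [0, 0, -0.03], [0, 0, -0.05], [0, 0, -0.05], [0, 0, -0.05], [0, 0, -0.05], [0, 0, -0.05]], grip=[1, 1, 1, 1, 1, 1, 1, 1])

```text
clock: 10.25
ee_pos: [0.5691, 0.1818, 0.1494]
ee_rot: [3.137, 0.042, -0.006]
wrist_force: [0.2, -3.0, -6.8]
gripper_width: 0.0123
```

```bash
python3 st.py; python3 - <<'E'
from h import *
a=cv2.imread("pics/scene0.png")[120:260,300:440];b=capture("scene")[120:260,300:440,::-1]
cv2.imwrite("pics/s2.png",cv2.resize(np.hstack([a,b]),None,fx=2.8,fy=2.8,interpolation=cv2.INTER_CUBIC))
E
```

```text
10.25 j [ 0.09  0.44 -0.61  1.74  0.28  1.06 -0.59] p [0.5691 0.1818 0.1494] yaw 1.5 zax [-0.004 -0.004 -1.   ] F [ 0.2 -3.  -6.8] T [-0.73  0.02  0.29] 0.0123
```

View pics/s2.png

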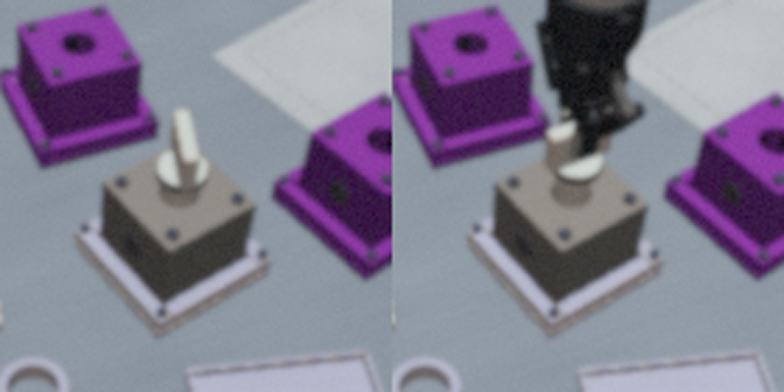

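The block's corners and the nest sit where they did at the start, and the barrel now shows white-brown below the collar. The plunger is rising while the block stays down.

Emit:
move_arm(rot=[[0, 0, 0.15], [0, 0, 0.15], [0, 0, 0.15], [0, 0, 0.15], [0, 0, 0.15], [0, 0, 0.15], [0, 0, 0.15], [0, 0, 0.15]], translation=[[0, 0, -0.06], [0, 0, -0.06], [0, 0, -0.06], [0, 0, -0.06], [0, 0, -0.06], [0, 0, -0.06], [0, 0, -0.03], [0, 0, 0]], grip=[1, 1, 1, 1, 1, 1, 1, 1])

```text
clock: 11.1
ee_pos: [0.568, 0.1825, 0.1532]
ee_rot: [2.614, -1.731, -0.005]
wrist_force: [-2.8, -2.2, -4.2]
gripper_width: 0.0123
```

Emit:
move_arm(rot=[[0, 0, -0.15], [0, 0, -0.15], [0, 0, -0.15], [0, 0, -0.15], [0, 0, -0.15], [0, 0, -0.15], [0, 0, -0.15], [0, 0, -0.15]], translation=[[0, 0, 0], [0, 0, 0], [0, 0, -0.04], [0, 0, -0.06], [0, 0, -0.06], [0, 0, -0.06], [0, 0, -0.06], [0, 0, -0.06]], grip=[1, 1, 1, 1, 1, 1, 1, 1])

```text
clock: 11.9
ee_pos: [0.5695, 0.1818, 0.1565]
ee_rot: [3.138, 0.06, -0.005]
wrist_force: [0.2, -1.7, -9.3]
gripper_width: 0.0121
```

Emit:
move_arm(rot=[[0, 0, -0.15], [0, 0, -0.15], [0, 0, -0.15], [0, 0, -0.15], [0, 0, -0.15], [0, 0, -0.15], [0, 0, -0.15], [0, 0, -0.15]], translation=[[0, 0, -0.06], [0, 0, -0.06], [0, 0, -0.06], [0, 0, -0.06], [0, 0, -0.06], [0, 0, -0.06], [0, 0, -0.03], [0, 0, 0]], grip=[1, 1, 1, 1, 1, 1, 1, 1])

```text
clock: 12.7
ee_pos: [0.5703, 0.1829, 0.1612]
ee_rot: [-2.558, -1.823, 0.002]
wrist_force: [0.5, -0.5, -6.3]
gripper_width: 0.0121
```

Emit:
move_arm(rot=[[0, 0, 0.15], [0, 0, 0.15], [0, 0, 0.15], [0, 0, 0.15], [0, 0, 0.15], [0, 0, 0.15], [0, 0, 0.15], [0, 0, 0.15]], translation=[[0, 0, 0], [0, 0, 0], [0, 0, -0.04], [0, 0, -0.06], [0, 0, -0.06], [0, 0, -0.06], [0, 0, -0.06], [0, 0, -0.06]], grip=[1, 1, 1, 1, 1, 1, 1, 1])

```text
clock: 13.5
ee_pos: [0.5692, 0.182, 0.164]
ee_rot: [3.138, 0.046, -0.006]
wrist_force: [-0.3, -2.3, -8.0]
gripper_width: 0.0119
```

```bash
python3 st.py
```

```text
13.5 j [ 0.09  0.42 -0.61  1.73  0.27  1.09 -0.58] p [0.5692 0.182  0.164 ] yaw 1.7 zax [-0.004 -0.004 -1.   ] F [-0.3 -2.3 -8. ] T [-0.85 -0.    0.4 ] 0.0119
```

Emit:
move_arm(rot=[[0, 0, 0.15], [0, 0, 0.15], [0, 0, 0.15], [0, 0, 0.15], [0, 0, 0.15], [0, 0, 0.15], [0, 0, 0.15], [0, 0, 0.15]], translation=[[0, 0, -0.05], [0, 0, -0.05], [0, 0, -0.05], [0, 0, -0.05], [0, 0, -0.05], [0, 0, -0.05], [0, 0, -0.03], [0, 0, 0]], grip=[1, 1, 1, 1, 1, 1, 1, 1])

```text
clock: 14.3
ee_pos: [0.5681, 0.1825, 0.1672]
ee_rot: [2.614, -1.732, -0.005]
wrist_force: [-2.7, -2.7, -4.7]
gripper_width: 0.0119
```

Emit:
move_arm(rot=[[0, 0, -0.15], [0, 0, -0.15], [0, 0, -0.15], [0, 0, -0.15], [0, 0, -0.15], [0, 0, -0.15], [0, 0, -0.15], [0, 0, -0.15]], translation=[[0, 0, 0], [0, 0, 0], [0, 0, -0.03], [0, 0, -0.05], [0, 0, -0.05], [0, 0, -0.05], [0, 0, -0.05], [0, 0, -0.05]], grip=[1, 1, 1, 1, 1, 1, 1, 1])

```text
clock: 15.1
ee_pos: [0.5696, 0.1819, 0.17]
ee_rot: [3.138, 0.06, -0.005]
wrist_force: [0.7, -2.6, -9.0]
gripper_width: 0.0121
```

Emit:
move_arm(rot=[[0, 0, -0.15], [0, 0, -0.15], [0, 0, -0.15], [0, 0, -0.15], [0, 0, -0.15], [0, 0, -0.15], [0, 0, -0.15], [0, 0, -0.15]], translation=[[0, 0, -0.05], [0, 0, -0.05], [0, 0, -0.05], [0, 0, -0.05], [0, 0, -0.05], [0, 0, -0.05], [0, 0, -0.03], [0, 0, 0]], grip=[1, 1, 1, 1, 1, 1, 1, 1])

```text
clock: 15.9
ee_pos: [0.5703, 0.1829, 0.1741]
ee_rot: [-2.558, -1.823, 0.002]
wrist_force: [1.5, -1.2, -5.4]
gripper_width: 0.0125
```

Emit:
move_arm(rot=[[0, 0, 0.15], [0, 0, 0.15], [0, 0, 0.15], [0, 0, 0.15], [0, 0, 0.15], [0, 0, 0.15], [0, 0, 0.15], [0, 0, 0.15]], translation=[[0, 0, 0], [0, 0, 0], [0, 0, -0.03], [0, 0, -0.05], [0, 0, -0.05], [0, 0, -0.05], [0, 0, -0.05], [0, 0, -0.05]], grip=[1, 1, 1, 1, 1, 1, 1, 1])

```text
clock: 16.7
ee_pos: [0.5693, 0.1821, 0.1763]
ee_rot: [3.138, 0.046, -0.005]
wrist_force: [0.3, -2.7, -7.1]
gripper_width: 0.0121
```

Emit:
move_arm(rot=[[0, 0, 0.15], [0, 0, 0.15], [0, 0, 0.15], [0, 0, 0.15], [0, 0, 0.15], [0, 0, 0.15], [0, 0, 0.15], [0, 0, 0.15]], translation=[[0, 0, -0.05], [0, 0, -0.05], [0, 0, -0.05], [0, 0, -0.05], [0, 0, -0.05], [0, 0, -0.05], [0, 0, -0.03], [0, 0, 0]], grip=[1, 1, 1, 1, 1, 1, 1, 1])

```text
clock: 17.5
ee_pos: [0.5683, 0.1824, 0.1794]
ee_rot: [2.614, -1.731, -0.004]
wrist_force: [-2.5, -3.4, -3.8]
gripper_width: 0.0118
```

Emit:
move_arm(rot=[[0, 0, -0.15], [0, 0, -0.15], [0, 0, -0.15], [0, 0, -0.15], [0, 0, -0.15], [0, 0, -0.15], [0, 0, -0.15], [0, 0, -0.15]], translation=[[0, 0, 0], [0, 0, 0], [0, 0, -0.03], [0, 0, -0.05], [0, 0, -0.05], [0, 0, -0.05], [0, 0, -0.05], [0, 0, -0.05]], grip=[1, 1, 1, 1, 1, 1, 1, 1])

```text
clock: 18.3
ee_pos: [0.5697, 0.1821, 0.1822]
ee_rot: [3.139, 0.06, -0.005]
wrist_force: [0.5, -1.2, -8.7]
gripper_width: 0.0122
```

```bash
python3 st.py; python3 - <<'E'
from h import *
a=cv2.imread("pics/scene0.png")[120:260,300:440];b=capture("scene")[120:260,300:440,::-1]
cv2.imwrite("pics/s3.png",cv2.resize(np.hstack([a,b]),None,fx=2.8,fy=2.8,interpolation=cv2.INTER_CUBIC))
E
```

```text
18.3 j [ 0.09  0.4  -0.61  1.71  0.25  1.12 -0.56] p [0.5697 0.1821 0.1822] yaw 2.2 zax [-0.003 -0.002 -1.   ] F [ 0.5 -1.2 -8.7] T [-0.58 -0.33 -0.37] 0.0122
```

View pics/s3.png

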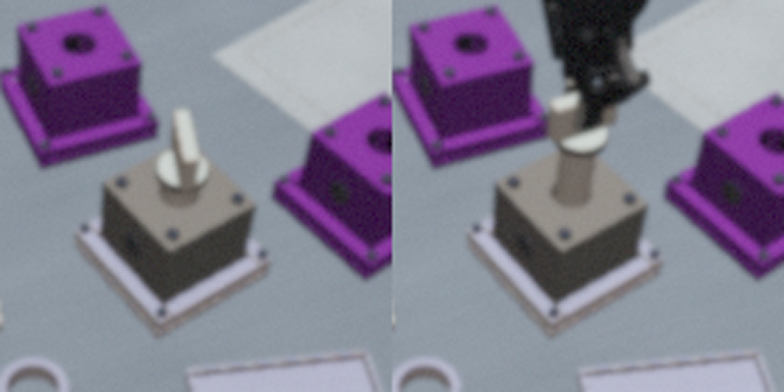

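The block is still seated and the barrel stands well out of it, about 44 mm risen. I'll continue twisting.

Emit:
move_arm(rot=[[0, 0, -0.15], [0, 0, -0.15], [0, 0, -0.15], [0, 0, -0.15], [0, 0, -0.15], [0, 0, -0.15], [0, 0, -0.15], [0, 0, -0.15]], translation=[[0, 0, -0.05], [0, 0, -0.05], [0, 0, -0.05], [0, 0, -0.05], [0, 0, -0.05], [0, 0, -0.05], [0, 0, -0.03], [0, 0, 0]], grip=[1, 1, 1, 1, 1, 1, 1, 1])

```text
clock: 19.15
ee_pos: [0.5702, 0.1832, 0.1864]
ee_rot: [-2.561, -1.82, 0.002]
wrist_force: [1.4, -0.8, -5.8]
gripper_width: 0.0121
```

Emit:
move_arm(rot=[[0, 0, 0.15], [0, 0, 0.15], [0, 0, 0.15], [0, 0, 0.15], [0, 0, 0.15], [0, 0, 0.15], [0, 0, 0.15], [0, 0, 0.15]], translation=[[0, 0, 0], [0, 0, 0], [0, 0, -0.03], [0, 0, -0.05], [0, 0, -0.05], [0, 0, -0.05], [0, 0, -0.05], [0, 0, -0.05]], grip=[1, 1, 1, 1, 1, 1, 1, 1])

```text
clock: 19.95
ee_pos: [0.5695, 0.1822, 0.1889]
ee_rot: [3.138, 0.041, -0.004]
wrist_force: [0.0, -2.9, -8.1]
gripper_width: 0.0119
```

Emit:
move_arm(rot=[[0, 0, 0.15], [0, 0, 0.15], [0, 0, 0.15], [0, 0, 0.15], [0, 0, 0.15], [0, 0, 0.15], [0, 0, 0.15], [0, 0, 0.15]], translation=[[0, 0, -0.05], [0, 0, -0.05], [0, 0, -0.05], [0, 0, -0.05], [0, 0, -0.05], [0, 0, -0.05], [0, 0, -0.03], [0, 0, 0]], grip=[1, 1, 1, 1, 1, 1, 1, 1])

```text
clock: 20.75
ee_pos: [0.5687, 0.1832, 0.1928]
ee_rot: [2.612, -1.738, -0.004]
wrist_force: [-2.7, -1.8, -1.5]
gripper_width: 0.0119
```

Emit:
move_arm(rot=[[0, 0, -0.15], [0, 0, -0.15], [0, 0, -0.15], [0, 0, -0.15], [0, 0, -0.15], [0, 0, -0.15], [0, 0, -0.15], [0, 0, -0.15]], translation=[[0, 0, 0], [0, 0, 0], [0, 0, -0.03], [0, 0, -0.05], [0, 0, -0.05], [0, 0, -0.05], [0, 0, -0.05], [0, 0, -0.05]], grip=[1, 1, 1, 1, 1, 1, 1, 1])

```text
clock: 21.55
ee_pos: [0.5704, 0.1828, 0.1963]
ee_rot: [3.139, 0.058, -0.001]
wrist_force: [-0.3, -3.0, -1.7]
gripper_width: 0.0124
```

```bash
python3 st.py
```

```text
21.55 j [ 0.09  0.39 -0.61  1.69  0.24  1.14 -0.55] p [0.5704 0.1828 0.1963] yaw 2.1 zax [-0.001 -0.002 -1.   ] F [-0.3 -3.  -1.7] T [-0.8   0.08 -0.09] 0.0124
```

The seal has let go: the vertical force is now about the plunger's weight and the torque is near zero. Next I lift it out straight.

Emit:
move_arm(rot=[[0, 0, 0], [0, 0, 0], [0, 0, 0], [0, 0, 0], [0, 0, 0], [0, 0, 0], [0, 0, 0]], translation=[[0, 0, -0.2], [0, 0, -0.4], [0, 0, -0.6], [0, 0, -1], [0, 0, -1], [0, 0, -1], [0, 0, -1]], grip=[1, 1, 1, 1, 1, 1, 1])

```text
clock: 22.25
ee_pos: [0.5707, 0.1843, 0.2499]
ee_rot: [-3.141, -0.05, -0.002]
wrist_force: [0.5, 0.3, -1.4]
gripper_width: 0.0121
```

Emit:
move_arm(rot=[[0, 0, 0], [0, 0, 0], [0, 0, 0], [0, 0, 0], [0, 0, 0], [0, 0, 0], [0, 0, 0], [0, 0, 0]], translation=[[-0.1, 1, 0], [-0.3, 2, 0], [-0.4, 3, 0], [-0.4, 3, 0], [-0.4, 3, 0], [-0.4, 3, 0], [-0.4, 3, 0], [-0.4, 3, 0]], grip=[1, 1, 1, 1, 1, 1, 1, 1])

```text
clock: 23.05
ee_pos: [0.5485, -0.0289, 0.2484]
ee_rot: [3.141, 0.049, -0.001]
wrist_force: [0.2, -0.4, -1.2]
gripper_width: 0.0121
```

Emit:
move_arm(rot=[[0, 0, 0], [0, 0, 0], [0, 0, 0], [0, 0, 0], [0, 0, 0], [0, 0, 0], [0, 0, 0], [0, 0, 0]], translation=[[-0.4, 3, 0], [-0.4, 3, 0], [-0.4, 3, 0], [-0.4, 3, 0], [-0.4, 2.5, 0], [-0.2, 1.5, 0], [0, 0.8, 0], [0, 0, 0]], grip=[1, 1, 1, 1, 1, 1, 1, 1])

```text
clock: 23.85
ee_pos: [0.5325, -0.196, 0.2484]
ee_rot: [-3.141, -0.048, 0.0]
wrist_force: [0.1, 0.7, -1.9]
gripper_width: 0.012
```

```bash
python3 st.py; python3 - <<'E'
from h import *
b=capture("scene");t=capture("top")
for d in silhouettes("top","tray"): print(d["score"],d["point"])
cv2.imwrite("pics/s4.png",np.hstack([cv2.resize(b[60:320,130:480],None,fx=2.2,fy=2.2,interpolation=cv2.INTER_CUBIC)])[:,:,::-1])
E
```

```text
23.85 j [ 0.64  0.26 -0.43  1.71  0.12  1.2   0.2 ] p [ 0.5325 -0.196   0.2484] yaw 1.8 zax [-0.  0. -1.] F [ 0.1  0.7 -1.9] T [ 0.01 -0.01 -0.01] 0.012
0.63 [262.4, 115.6]
```

View pics/s4.png

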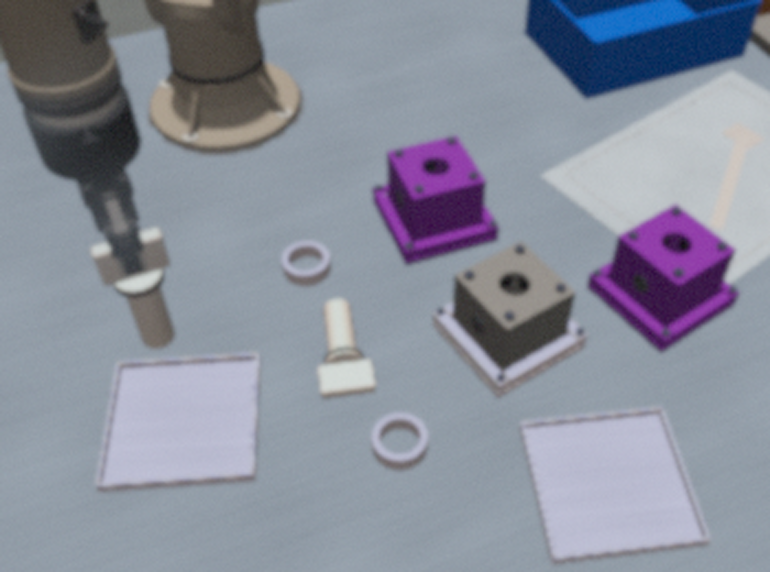

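The plunger hangs over the bench behind and above the tray, its foot near crop (157,343). The block is empty and seated, and the spare and bushings haven't moved. I'll check the foot's height and tilt by projection.

```bash
python3 - <<'E'
from h import *
print(proj("scene",[[.534,-.197,.014]]))
for z in (.135,.14,.145,.15,.155): # foot height guess; foot centre & near edge, collar centre, in crop px
    X=[[.5325,-.196,z],[.5325,-.196,z+.08],[.5325,-.196,z+.132]]
    print(z,((proj("scene",X)-[130,60])*2.2).round(0).tolist())
im=cv2.imread("pics/s4.png")
E
```

```text
[[213.14846915 248.25364375]]
0.135 [[160.0, 343.0], [141.0, 289.0], [127.0, 249.0]]
0.14 [[159.0, 340.0], [140.0, 285.0], [126.0, 245.0]]
0.145 [[157.0, 337.0], [138.0, 281.0], [124.0, 241.0]]
0.15 [[156.0, 334.0], [137.0, 278.0], [123.0, 236.0]]
0.155 [[155.0, 330.0], [136.0, 274.0], [122.0, 232.0]]
```

Emit:
move_arm(rot=[[0, 0, 0], [0, 0, 0], [0, 0, 0], [0, 0, 0], [0, 0, 0], [0, 0, 0], [0, 0, 0], [0, 0, 0]], translation=[[0, 0, 1], [0, 0, 2], [0, 0, 2.5], [0, 0, 2.5], [0, 0, 2.4], [0, 0, 1.5], [0, 0, 0.7], [0, 0, 0]], grip=[1, 1, 1, 1, 1, 1, 1, 1])

```text
clock: 24.8
ee_pos: [0.5323, -0.1949, 0.1218]
ee_rot: [-3.14, -0.051, 0.002]
wrist_force: [-0.2, 0.2, -1.3]
gripper_width: 0.0121
```

Emit:
move_arm(rot=[[0, 0, 0], [0, 0, 0], [0, 0, 0], [0, 0, 0], [0, 0, 0], [0, 0, 0]], translation=[[0, 0, 0.1], [0, 0, 0.1], [0, 0, 0.1], [0, 0, 0.1], [0, 0, 0.1], [0, 0, 0]], grip=[1, 1, 1, 1, 1, 1])

```text
clock: 25.4
ee_pos: [0.5326, -0.1954, 0.1175]
ee_rot: [3.141, 0.05, -0.0]
wrist_force: [1.0, 0.1, -1.9]
gripper_width: 0.0125
```

```bash
python3 st.py
```

```text
25.4 j [ 0.61  0.39 -0.41  1.85  0.19  0.94  0.14] p [ 0.5326 -0.1954  0.1175] yaw 1.8 zax [-0. -0. -1.] F [ 1.   0.1 -1.9] T [ 0.   -0.02 -0.03] 0.0125
```

Emit:
move_arm(rot=[[0, 0, 0], [0, 0, 0], [0, 0, 0], [0, 0, 0], [0, 0, 0], [0, 0, 0], [0, 0, 0]], translation=[[0, 0, 0.1], [0, 0, 0.1], [0, 0, 0.1], [0, 0, 0.1], [0, 0, 0.1], [0, 0, 0.1], [0, 0, 0]], grip=[1, 1, 1, 1, 1, 1, 1])

```text
clock: 26.1
ee_pos: [0.5325, -0.1954, 0.1114]
ee_rot: [3.141, 0.05, -0.0]
wrist_force: [-0.6, 0.8, -1.3]
gripper_width: 0.0122
```

Emit:
move_arm(rot=[[0, 0, 0], [0, 0, 0], [0, 0, 0]], translation=[[0, 0, 0.1], [0, 0, 0.1], [0, 0, 0]], grip=[1, 1, 1])

```text
clock: 26.4
ee_pos: [0.5325, -0.1953, 0.1094]
ee_rot: [-3.141, -0.05, 0.0]
wrist_force: [0.1, -0.2, -2.0]
gripper_width: 0.0121
```

Emit:
move_arm(rot=[[0, 0, 0], [0, 0, 0], [0, 0, 0]], translation=[[0, 0, 0.1], [0, 0, 0.1], [0, 0, 0]], grip=[1, 1, 1])

```text
clock: 26.7
ee_pos: [0.5325, -0.1953, 0.1074]
ee_rot: [3.141, 0.051, -0.0]
wrist_force: [-1.2, -0.4, -0.8]
gripper_width: 0.012
```

```bash
python3 st.py
```

```text
26.7 j [ 0.6   0.4  -0.41  1.86  0.2   0.92  0.14] p [ 0.5325 -0.1953  0.1074] yaw 1.8 zax [-0. -0. -1.] F [-1.2 -0.4 -0.8] T [-0.05  0.02  0.  ] 0.012
```

Emit:
move_arm(rot=[[0, 0, 0], [0, 0, 0], [0, 0, 0]], translation=[[0, 0, 0.1], [0, 0, 0], [0, 0, 0]], grip=[1, 1, 1])

```text
clock: 27.0
ee_pos: [0.5328, -0.1954, 0.1072]
ee_rot: [3.141, 0.05, 0.0]
wrist_force: [-2.6, 1.1, 5.4]
gripper_width: 0.0121
```

Emit:
move_arm(rot=[[0, 0, 0], [0, 0, 0], [0, 0, 0]], translation=[[0, 0, 0.1], [0, 0, 0], [0, 0, 0]], grip=[1, 1, 1])

```text
clock: 27.3
ee_pos: [0.533, -0.1955, 0.1072]
ee_rot: [3.14, 0.05, 0.001]
wrist_force: [-3.0, 0.2, 11.0]
gripper_width: 0.012
```

```bash
python3 st.py
```

```text
27.3 j [ 0.6   0.4  -0.41  1.86  0.2   0.92  0.14] p [ 0.533  -0.1955  0.1072] yaw 1.8 zax [ 0.    -0.001 -1.   ] F [-3.   0.2 11. ] T [ 0.29  0.97 -0.05] 0.012
```

Emit:
move_arm(rot=[[0, 0, 0], [0, 0, 0], [0, 0, 0]], translation=[[0, 0, -0.1], [0, 0, -0.03], [0, 0, 0]], grip=[1, 1, 1], grip_force=20)

```text
clock: 27.6
ee_pos: [0.5328, -0.1954, 0.1072]
ee_rot: [3.141, 0.05, 0.0]
wrist_force: [-1.9, 1.4, 6.1]
gripper_width: 0.0123
```

Emit:
move_arm(rot=[[0, 0, 0], [0, 0, 0], [0, 0, 0], [0, 0, 0], [0, 0, 0], [0, 0, 0], [0, 0, 0], [0, 0, 0]], translation=[[0, 0, 0], [0, 0, 0], [0, 0, 0], [0, 0, 0], [0, 0, 0], [0, 0, 0], [0, 0, 0], [0, 0, 0]], grip=[0.8, 0.75, 0.7, 0.6, 0.5, 0.5, 0.5, 0.5])

```text
clock: 28.4
ee_pos: [0.5327, -0.1954, 0.1069]
ee_rot: [3.141, 0.05, 0.0]
wrist_force: [-0.4, 0.5, 0.1]
gripper_width: 0.0429
```

```bash
python3 st.py; python3 - <<'E'
from h import *
b=capture("scene")
cv2.imwrite("pics/s5.png",cv2.resize(b[140:300,150:370],None,fx=3,fy=3,interpolation=cv2.INTER_CUBIC)[:,:,::-1])
E
```

```text
28.4 j [ 0.6   0.4  -0.41  1.86  0.2   0.92  0.14] p [ 0.5327 -0.1954  0.1069] yaw 1.8 zax [ 0. -0. -1.] F [-0.4  0.5  0.1] T [ 0.    0.02 -0.01] 0.0429
```

View pics/s5.png

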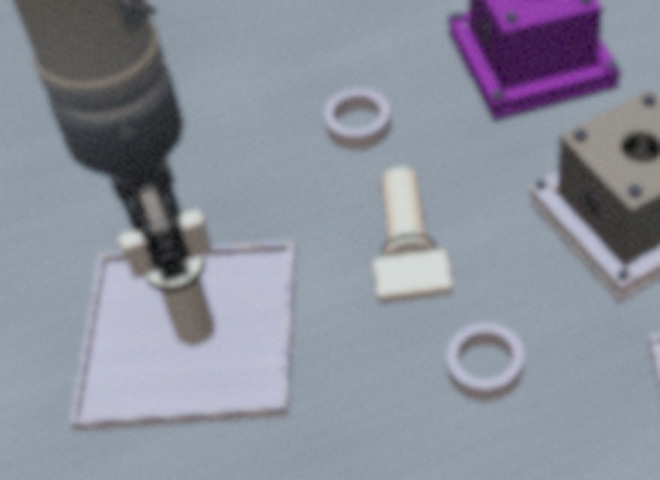

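The plunger stands upright mid-tray, foot near crop (193,335), with the fingers open and no contact force. I'll open fully and retreat straight up.

Emit:
move_arm(rot=[[0, 0, 0], [0, 0, 0], [0, 0, 0], [0, 0, 0], [0, 0, 0], [0, 0, 0], [0, 0, 0], [0, 0, 0]], translation=[[0, 0, 0], [0, 0, 0], [0, 0, -0.5], [0, 0, -1], [0, 0, -2], [0, 0, -2.5], [0, 0, -2.5], [0, 0, -2.5]], grip=[0.3, 0.1, 0, 0, 0, 0, 0, 0])

```text
clock: 29.25
ee_pos: [0.5328, -0.1953, 0.2189]
ee_rot: [3.141, 0.051, 0.002]
wrist_force: [0.5, 0.6, -0.4]
gripper_width: 0.0853
```

Emit:
move_arm(rot=[[0, 0, 0], [0, 0, 0], [0, 0, 0], [0, 0, 0], [0, 0, 0]], translation=[[0, 0, -2], [0, 0, -2], [0, 0, -1], [0, 0, 0], [0, 0, 0]], grip=[0, 0, 0, 0, 0])

```text
clock: 29.75
ee_pos: [0.5323, -0.1953, 0.2664]
ee_rot: [-3.141, -0.05, 0.001]
wrist_force: [0.2, -0.5, -0.5]
gripper_width: 0.0853
```

```bash
python3 st.py; python3 - <<'E'
from h import *
b=capture("scene")
cv2.imwrite("pics/s6.png",cv2.resize(b[100:310,140:460],None,fx=2.4,fy=2.4,interpolation=cv2.INTER_CUBIC)[:,:,::-1])
E
```

```text
29.75 j [ 0.64  0.25 -0.44  1.68  0.11  1.24  0.21] p [ 0.5323 -0.1953  0.2664] yaw 1.8 zax [-0.001  0.    -1.   ] F [ 0.2 -0.5 -0.5] T [-0.02 -0.03  0.03] 0.0853
```

View pics/s6.png

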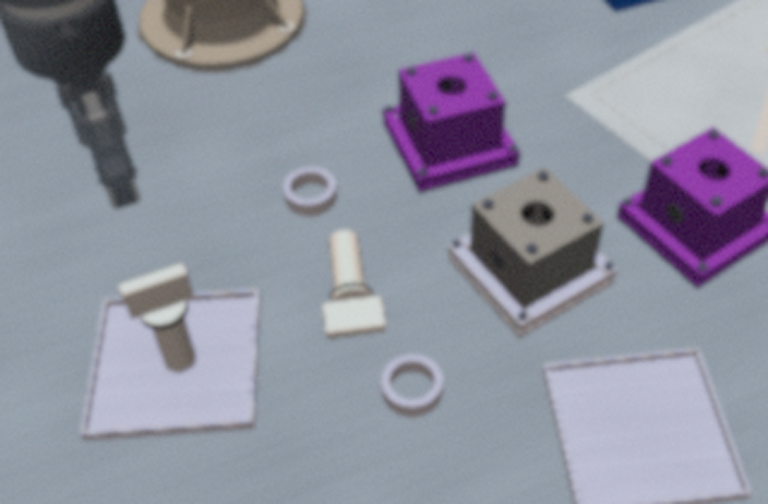

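The plunger stands free mid-tray, with its foot at crop (180,362). The block is seated, the bystanders haven't moved and the gripper is clear.

```bash
python3 -c "
from workcell import *
print(hand_in())"
```

```text
the job is handed in; nothing more can be done
None
```

The plunger is out of the block and standing upright on its foot near the middle of the right-hand tray. I let go of it and handed the job in at about 30 s on the clock.

- **Extraction:** I gripped the tab at 120 N and twisted it back and forth over about 140°, rising 3–4 mm per rad. The vertical pull I read between moves stayed at or below 9.3 N, including the plunger's weight. The seal let go after about 55 mm of rise.
- **Placing:** I set it down in 1 mm steps until the foot touched the tray floor. The contact force peaked at 11 N in the readings, and I eased it to 6 N before opening the fingers.
- **Last checks:** The final picture shows the plunger standing free in the tray and the block down in its nest. The spare and the bushings look where they were, and the gripper is about 75 mm clear above with no contact force.
- **Disagreements:**
  - The top and wrist cameras differed by about 5 mm on where the bore is. I went with the close wrist view.
  - On its last look, at the final approach, the tray detector missed the target tray, so I relied on the earlier measurement and the scene picture.
  - The finger opening read about 12 mm on the 14 mm tab, with no sign of slipping.
- **Not measured:** I judged the block's rise only from pictures taken between strokes and from the pull force, so a brief small lift mid-stroke can't be ruled out.

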